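# Lock down the arm of the paper trimmer with its lock pin

### The job

The cutting is finished: make the paper trimmer safe. Bring its raised blade arm down until the hole in the arm lines up with the holes in the yellow lock bracket, then push the red-knobbed lock pin fully home, through the bracket and the arm. Leave the booklets, cup and tape where they are.

Things in the scene. Friction and masses are not known exactly. Their poses are not given: they have to be found in the camera images.
- trimmer: guillotine paper trimmer, fixed on the table. Origin on the table straight under the lock bracket's hole; x along the cutting line from lock bracket to the arm's pivot, y to the board, z up. Pivot axis parallel to y, at x 330, z 55 mm. Green board: x 35 to 375, y 12 to 275 mm, top at z 36; the arm runs along its -y edge
- lock_hole (a point): centre of the yellow lock bracket's hole line (along y), 55 mm above the table, axes as the trimmer's. Bracket: two uprights 34 mm long in x, tops 70 mm above the table, slot for the arm between them (y -9 to 9 mm); the thick guide block (y -44 to -9, bore 11 mm) carries the pin, the thin cheek (y 9 to 17, hole 13 mm) is on the board side
- blade_hole (a point): centre of the 13 mm lock hole in the blade arm, 330 mm from the pivot; it meets lock_hole when the holes are lined up: the arm is then level, its top flush with the bracket's top, 70 mm above the table. It starts 98 to 187 mm higher, and can be pressed past level, up to 16 mm too low. A stiff pivot holds the arm where it is left
- bar_top (a point): point on the arm's top edge, 270 mm from the pivot and 15 mm above the pivot-to-hole line; axes turn with the arm (x to the pivot, z out of the edge). The arm: aluminium bar 12 mm thick, 30 mm tall, steel blade below it, then past the hole a black grip 26 mm wide, 28 mm tall, 375 to 480 mm from the pivot. About 4 N pushes it down here, 10 to 15 N lifts it
- pin_tip (a point): end of the lock pin's steel shank: 10 mm diameter, 68 mm from here to the knob's underside, last 6 mm tapered to 4.4 mm. The loose pin lies along trimmer y in the guide block's bore, drawn out towards -y, its tip still in the block. Pushed along +y it slides easily (if it binds, ease off and push again); home, the knob's underside meets the block and this point is at trimmer y +24 mm
- pin_knob (a point): centre of the outer (-y) end of the pin's round, smooth, domed red knob, 26 mm diameter and 14 mm thick, 82 mm from pin_tip; about 55 mm above the table
- booklet_pack: banded pack of red booklets, 105 x 130 x 30 mm, lying on the trimmer's board; origin under its centre
- coffee_cup: paper coffee cup with black sleeve and white lid, 86 mm across, 112 mm tall; origin under its centre
- tape_roll: white tape roll lying flat, 60 mm across, 19 mm tall; origin under its centre

How it is judged:
On the way, in this order (a step that is already met when the one before it is completed fails the run):
1. the arm is brought down so that its hole lines up with the bracket's holes, within 4 mm (distance between blade_hole and lock_hole below 0.004 m), for 0.2 s.
2. the pin is pushed home through the block, the arm and the far cheek (y of pin_tip in the frame of lock_hole above 0.0215 m and distance between blade_hole and lock_hole below 0.004 m), for 0.2 s.
At the end, for the whole second after the job is handed in: the arm's hole is lined up with the bracket's holes within 4 mm, the pin runs straight through block, arm and far cheek, its knob within 2.5 mm of the guide block, and all stays so once let go (all of step 2 and y of pin_tip in the frame of lock_hole below 0.0265 m and z of pin_tip in the frame of lock_hole between -0.004 and 0.004 m and x of pin_tip in the frame of lock_hole between -0.004 and 0.004 m and angle between the y axis of pin_tip and the y axis of lock_hole, either way round below 0.08 rad); the robot touches nothing.
It fails at once if the booklet pack, cup or tape roll is shifted by more than 15 mm (distance of any of booklet_pack, coffee_cup, tape_roll from where it was at the start of the episode above 0.015 m).
It also fails if it takes over 51 s, if anything falls off the work surface, if the arm or the gripper's body presses on something with over 40 N, if the wrist force passes 120 N, or if a joint passes its speed limit or range.

### The arm

A 6-joint arm with a two-finger parallel gripper is mounted at the origin on the work surface. World frame = base frame: x ahead of the robot, y to its left, z up, the work surface at z = 0. Lengths are in m, angles in rad, forces in N, time in s.
With the tool pointing down it reaches from about 0.35 to 0.775 m from the base axis. Payload 5.5 kg.
Tool frame: the origin (TCP) lies midway between the tips of the shut fingers; the grasp point (between the pads) lies 19 mm behind it; z points along the fingers, y is the line along which they close (so a half turn about z gives the same grasp; the last joint's range is limited). The gripper opens to 85 mm and grips with 20 to 120 N. Pads are 22 mm wide; open, the fingers measure 114 mm over their backs; the gripper's body (76 mm by 85 mm) begins 54 mm behind the grasp point. The pads swing forward as they close: fully open they stand 13 mm farther back than shut.
Start: joints at [-1.33, 0.313, 0.046, 1.304, 0, 1.431], TCP at [0.214, -0.534, 0.231] pointing down, gripper open.
Joint ranges: [-2.76, 2.76], [-0.86, 1.69], [-1.03, 1.26], [-2.2, 2.34], [-1.47, 1.5], [-3.14, 3.14]. Speed limits (rad/s): [2.57, 2.57, 3.14, 3.14, 3.14, 3.14].

### API

Orientations are given as a unit quaternion [w, x, y, z].
In Python, from workcell import telemetry, imaging, env gives the robot as it stands. The module is installed in compiled form; this text tells all that it offers.
- The arm moves only by the tool step_arm, never from a script. Its argument "moves" is a list of rows, each a list of 3 entries, a list of its own where there are three numbers: the shift along the tool's x, y, z in mm, then the turn, a rotation vector about the tool's x, y, z in rad, then the finger opening in mm, from 0 to 85.4. A call has 1 to 8 rows; each row is the pose to reach, as a shift and turn from the pose commanded when the call began, along the tool's axes at that moment; what a row does not reach only later rows make up. A row lasts 1/12 s, in which the tool goes at most 41.7 mm and 7.16 degrees, less where a joint would pass 70% of its speed; a pose out of reach is approached as far as the arm can. A call with a gripper value outside its range is refused whole. The fingers move at their own pace and stop on an object; "grip_force" is the grip in N (left out, the last holds). Time passes only in rows, so rows that repeat a pose let the fingers close. It gives the time, the measured TCP pose, the force, the opening and the grip force at its end, in the units of the state.
- telemetry.get_state(): the state, without advancing time (a new reading comes with each control period).
- imaging.read_camera(name): name is "side" or "top" or "wrist"; returns the picture (400x640x3 uint8, red, green, blue); there is no depth.
- imaging.camera_params(name): a dict with "camera_matrix" (3x3 intrinsics, pixels), "pose" (4x4, takes a point from camera to world coordinates). Camera axes: x right, y up, looking along -z (the intrinsics and any distortion apply to the point x, -y, -z); pixel columns grow to the right and rows downward; lengths in m; the calibration is good to about 2 mm. A picture is of the moment at which its call begins: read the wrist's pose just before it. camera_params takes no time and is no camera call; for the wrist camera it gives the pose at the moment of the call.
- env.hand_in(): hands the job in; it is judged then, once.
The state is a dict: "clock": time; "joint_pos": joint angles; "qvel": joint speeds; "tau": joint torques, N m; "tcp_pos": TCP position; "orientation": TCP orientation; "wrist_force": force on the tool from outside, world axes, zero at the start; "ft_torque": the same for the moment, N m; "finger_gap": finger opening in m; "grip_force": force on a finger pad.
Only numpy, scipy, OpenCV 4.12 (cv2) and the standard library are available. Lean on these libraries where they do the work, as an engineer would, in place of code of your own. Each camera call takes 0.05 s, during which the arm holds its last target. There are 200 camera calls.

## Working session

There is one attempt and no reset: what is moved stays moved. The work goes in short steps, Python scripts to look and compute and a tool call to move; the robot and the scene stay as the last step left them, time stands still between calls to the robot, and variables do not carry over. Pictures are saved under pics/ and viewed, at most 10 in all, crops included, and the job is handed in when it is done.

Besides the shell and the picture viewer there is one more tool, called after "Emit:" as name(argument=value, ...), one argument or row to a line, values as JSON. step_arm: Moves the arm, as the interface text tells. Its arguments: {"type":"object","properties":{"moves":{"type":"array"},"grip_force":{"type":"number"}},"required":["moves"]}

```bash
mkdir -p pics; python3 - <<'E'
from workcell import telemetry, imaging
import cv2, numpy as np
np.set_printoptions(precision=4,suppress=True)
s=telemetry.get_state();print({k:s[k] for k in('clock','tcp_pos','orientation','wrist_force')})
for n in('side','top'):
    im=imaging.read_camera(n);cv2.imwrite(f'pics/{n}0.png',im[:,:,::-1]);p=imaging.camera_params(n);print(n,p)
E
```

```text
{'clock': 0.0, 'tcp_pos': array([ 0.2136, -0.5333,  0.2304]), 'orientation': array([-0.0009,  0.9819,  0.1892, -0.0001]), 'wrist_force': array([-0.2608, -0.8352,  0.2625])}
side {'camera_matrix': array([[483.7066,   0.    , 325.9491],
       [  0.    , 483.7066, 192.7002],
       [  0.    ,   0.    ,   1.    ]]), 'pose': array([[ 0.9739,  0.1567, -0.1642,  0.3973],
       [-0.2268,  0.6991, -0.6781, -0.8264],
       [ 0.0086,  0.6976,  0.7164,  0.9334],
       [ 0.    ,  0.    ,  0.    ,  1.    ]])}
top {'camera_matrix': array([[367.1822,   0.    , 313.4748],
       [  0.    , 367.1822, 196.9298],
       [  0.    ,   0.    ,   1.    ]]), 'pose': array([[-0.0191,  0.9953, -0.0947,  0.4808],
       [-0.9998, -0.0201, -0.0097,  0.0224],
       [-0.0115,  0.0945,  0.9955,  0.9965],
       [ 0.    ,  0.    ,  0.    ,  1.    ]])}
```

View pics/top0.png

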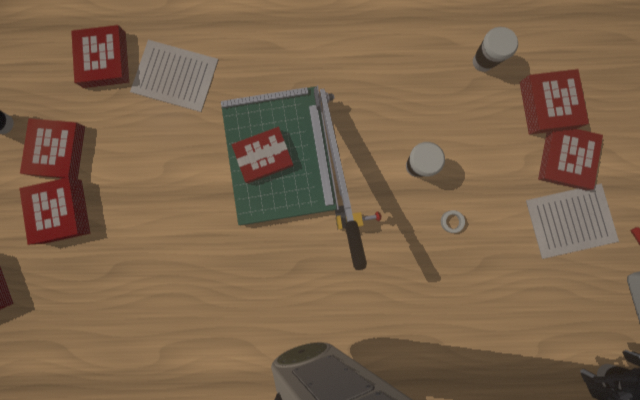

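View pics/side0.png

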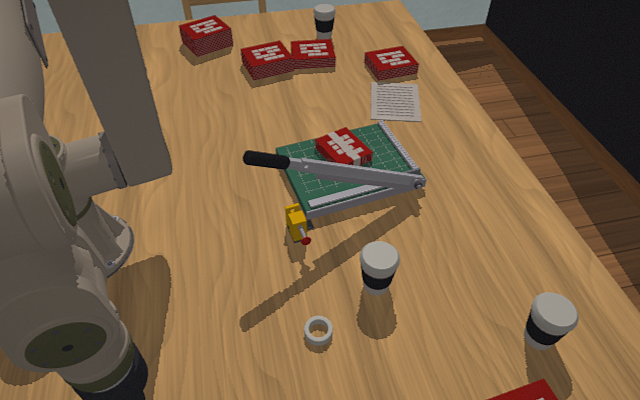

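The top view shows the trimmer with its board to the left, the yellow bracket at about (350,221), the red knob at (378,216) and the pivot near (328,97). The cup is at (426,160) and the tape at (454,222). In the side view the bracket is at (297,220), the knob at (305,240) and the raised arm's grip at (265,159).

```bash
cat > h.py <<'E'
import cv2, numpy as np
from workcell import telemetry, imaging
np.set_printoptions(precision=4,suppress=True)
def ray(n,uv,P=None):
    p=P or imaging.camera_params(n);K=p['camera_matrix'];T=p['pose']
    d=np.linalg.inv(K)@[uv[0],uv[1],1];d=T[:3,:3]@(d*[1,-1,-1]);return T[:3,3],d/np.linalg.norm(d)
def plane(n,uv,z,P=None):
    o,d=ray(n,uv,P);return o+d*(z-o[2])/d[2]
def tri(a,b):
    (o1,d1),(o2,d2)=a,b;t=np.linalg.lstsq(np.c_[d1,-d2],o2-o1,rcond=None)[0]
    p,q=o1+t[0]*d1,o2+t[1]*d2;return (p+q)/2,np.linalg.norm(p-q)
def proj(n,X,P=None):
    p=P or imaging.camera_params(n);T=p['pose'];c=T[:3,:3].T@(np.asarray(X)-T[:3,3]);c=c*[1,-1,-1];u=p['camera_matrix']@c;return u[:2]/u[2]
def mask(im,h,s=100,v=40):
    hsv=cv2.cvtColor(im,cv2.COLOR_RGB2HSV);H=hsv[...,0].astype(int)
    m=(((H>=h[0])&(H<=h[1])) if h[0]<=h[1] else ((H>=h[0])|(H<=h[1])))&(hsv[...,1]>=s)&(hsv[...,2]>=v);return m.astype(np.uint8)
E
python3 - <<'E'
from h import *
R={'top':((335,205,395,235),),'side':((280,195,320,250),)}
im={n:cv2.imread(f'pics/{n}0.png')[:,:,::-1].copy() for n in R}
def cen(n,h,s,v):
    x0,y0,x1,y1=R[n][0];m=mask(im[n],h,s,v)[y0:y1,x0:x1];ys,xs=np.nonzero(m);print(n,h,len(xs),xs.min()+x0,xs.max()+x0,ys.min()+y0,ys.max()+y0);return xs.mean()+x0,ys.mean()+y0
k=[cen(n,(172,6),150,80) for n in R];print('knob',k,tri(ray('top',k[0]),ray('side',k[1])))
y=[cen(n,(20,33),170,90) for n in R];print('yel',y,tri(ray('top',y[0]),ray('side',y[1])))
g=mask(im['top'],(60,95),60,30)
g[:, :215]=0;g[:,345:]=0
pts=cv2.findNonZero(g);print('board px',cv2.boundingRect(pts))
ys,xs=np.nonzero(g)
# left edge (y=275): leftmost per row ; bottom edge: bottommost per column
L=np.array([(xs[ys==r].min(),r) for r in range(125,205)],float)
B=np.array([(c,ys[xs==c].max()) for c in range(250,325)],float)
for nm,E in(('L',L),('B',B)):
    W=np.array([plane('top',e,.036)[:2] for e in E]);l=cv2.fitLine(W.astype(np.float32),cv2.DIST_HUBER,0,1e-4,1e-4).ravel();print(nm,l,np.degrees(np.arctan2(l[1],l[0])))
def big(n,r,s):
    x0,y0,x1,y1=r;c=im[n][y0:y1,x0:x1];c=cv2.resize(c,None,fx=s,fy=s,interpolation=cv2.INTER_CUBIC);return c
a=big('top',(310,80,410,280),3);b=big('side',(235,140,435,260),2.5)
o=np.zeros((600,800,3),np.uint8);o[:a.shape[0],:300]=a;o[:b.shape[0],300:800]=b
cv2.imwrite('pics/c1.png',o[:,:,::-1])
E
```

```text
top (172, 6) 23 376 379 212 219
side (172, 6) 57 301 310 236 244
knob [(np.float64(377.7391304347826), np.float64(215.73913043478262)), (np.float64(305.3859649122807), np.float64(240.43859649122805))] (array([ 0.5183, -0.1324,  0.0521]), np.float64(0.0011500671618675197))
top (20, 33) 1 338 338 218 218
side (20, 33) 525 285 306 203 240
yel [(np.float64(338.0), np.float64(218.0)), (np.float64(295.17333333333335), np.float64(220.28190476190477))] (array([ 0.5137, -0.0323,  0.0125]), np.float64(0.005650062022871713))
board px (224, 98, 108, 125)
L [0.9983 0.0588 0.6653 0.242 ] 3.372601
B [ 0.1417 -0.9899  0.5279  0.0898] -81.8529
```

View pics/c1.png

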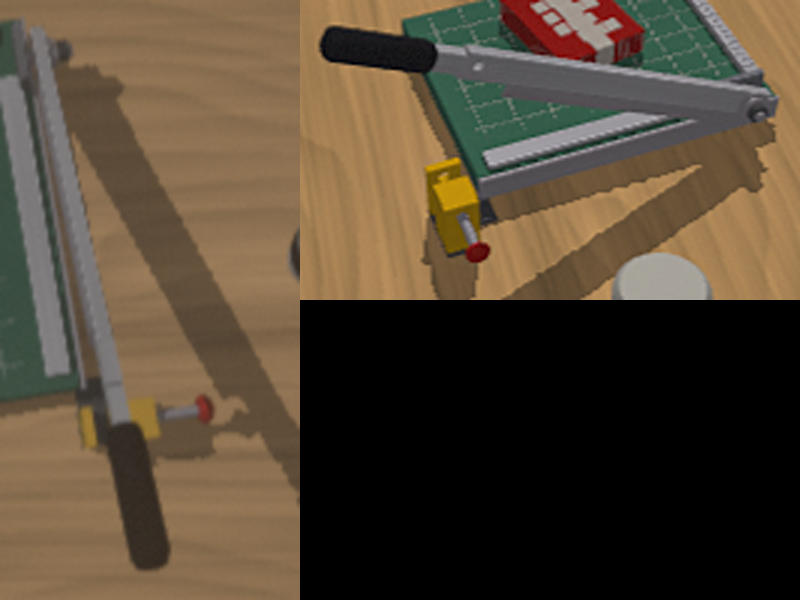

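The crop shows the bracket clear of the raised arm. The pin sticks out towards the cup side, with the knob at crop (205,408), and its axis is turned about 6 to 8° from world y. The board-edge mask needs cleaning, so I'll get the yaw and origin from the board and the yellow parts.

```bash
python3 - <<'E'
from h import *
im={n:cv2.imread(f'pics/{n}0.png')[:,:,::-1].copy() for n in('top','side')}
# board from both views
def board(n,roi):
    g=mask(im[n],(60,95),60,30);M=np.zeros_like(g);x0,y0,x1,y1=roi;M[y0:y1,x0:x1]=g[y0:y1,x0:x1]
    M=cv2.morphologyEx(M,cv2.MORPH_OPEN,np.ones((3,3),np.uint8));_,l,st,_=cv2.connectedComponentsWithStats(M);k=1+np.argmax(st[1:,4]);return (l==k)
m=board('top',(215,80,345,240));ys,xs=np.nonzero(m)
L=[(xs[ys==r].min()-.5,r) for r in range(112,215)];B=[(c,ys[xs==c].max()+.5) for c in range(245,325)]
ln={}
for nm,E in(('L',L),('B',B)):
    W=np.array([plane('top',e,.036)[:2] for e in E]);l=cv2.fitLine(W.astype(np.float32),cv2.DIST_WELSCH,0,1e-4,1e-4).ravel();ln[nm]=l;print(nm,l,np.degrees(np.arctan2(l[1],l[0])),L[::20] if nm=='L' else B[::20])
m=board('side',(270,110,430,220));ys,xs=np.nonzero(m);print('side',xs.min(),xs.max(),ys.min(),ys.max())
B=[(xs[ys==r].min()-.5,r) for r in range(160,195,1)];W=np.array([plane('side',e,.036)[:2] for e in B]);l=cv2.fitLine(W.astype(np.float32),cv2.DIST_WELSCH,0,1e-4,1e-4).ravel();print('side B',l,np.degrees(np.arctan2(l[1],l[0])),B[::10])
# yellow px
for n,r in(('top',(330,205,370,235)),('side',(280,195,320,250))):
    x0,y0,x1,y1=r;h=mask(im[n],(18,36),190 if n=='top' else 170,70)[y0:y1,x0:x1]
    c,l,st,ce=cv2.connectedComponentsWithStats(h)
    for i in range(1,c):
        if st[i,4]>8: print(n,st[i]+[x0,y0,0,0,0],ce[i]+[x0,y0], plane(n,ce[i]+[x0,y0],.07))
# pivot knob: black? crops by eye ; side crop (760,105)->, top crop (62,47)
print('pivot',tri(ray('top',(310+62/3,80+48/3)),ray('side',(235+760/2.5,140+107/2.5))))
print('hole-ish arm(bolt)',tri(ray('top',(310+113/3,80+382/3)),ray('side',(235+478/2.5,140+60/2.5))))
E
```

```text
Traceback (most recent call last):
ValueError: zero-size array to reduction operation minimum which has no identity
```

```bash
cat > b.py <<'E'
from h import *
im={n:cv2.imread(f'pics/{n}0.png')[:,:,::-1].copy() for n in('top','side')}
def board(n,roi):
    g=mask(im[n],(55,100),50,25);M=np.zeros_like(g);x0,y0,x1,y1=roi;M[y0:y1,x0:x1]=g[y0:y1,x0:x1]
    M=cv2.morphologyEx(M,cv2.MORPH_CLOSE,np.ones((5,5),np.uint8));_,l,st,_=cv2.connectedComponentsWithStats(M);k=1+np.argmax(st[1:,4]);return (l==k)
def fit(n,nm,E):
    W=np.array([plane(n,e,.036)[:2] for e in E]);l=cv2.fitLine(W.astype(np.float32),cv2.DIST_WELSCH,0,1e-4,1e-4).ravel();print(n,nm,l,np.degrees(np.arctan2(l[1],l[0])),[tuple(map(float,e)) for e in E[::15]])
m=board('top',(215,80,345,240));ys,xs=np.nonzero(m);print(xs.min(),xs.max(),ys.min(),ys.max())
fit('top','L',[(xs[ys==r].min()-.5,r) for r in range(115,213) if (ys==r).any()])
fit('top','B',[(c,ys[xs==c].max()+.5) for c in range(245,325) if (xs==c).any()])
m=board('side',(270,110,430,220));ys,xs=np.nonzero(m);print('side',xs.min(),xs.max(),ys.min(),ys.max())
fit('side','B',[(xs[ys==r].min()-.5,r) for r in range(172,200) if (ys==r).any()])
for n,r in(('top',(330,205,370,235)),('side',(280,195,320,250))):
    x0,y0,x1,y1=r;h=mask(im[n],(18,36),190 if n=='top' else 170,70)[y0:y1,x0:x1]
    c,l,st,ce=cv2.connectedComponentsWithStats(h)
    for i in range(1,c):
        if st[i,4]>8: print(n,st[i]+[x0,y0,0,0,0],ce[i]+[x0,y0], plane(n,ce[i]+[x0,y0],.07))
print('pivot',tri(ray('top',(310+62/3,80+48/3)),ray('side',(235+760/2.5,140+107/2.5))))
print('armhole',tri(ray('top',(310+113/3,80+382/3)),ray('side',(235+478/2.5,140+60/2.5))))
E
python3 b.py
```

```text
223 335 88 223
top L [0.9903 0.139  0.6665 0.2518] 7.991501 [(223.5, 115.0), (225.5, 130.0), (227.5, 145.0), (229.5, 160.0), (231.5, 175.0), (233.5, 190.0), (236.5, 205.0)]
top B [ 0.1426 -0.9898  0.5217  0.1085] -81.803024 [(245.0, 223.5), (260.0, 220.5), (275.0, 218.5), (290.0, 215.5), (305.0, 213.5), (320.0, 210.5)]
side 284 389 168 214
side B [ 0.1528 -0.9883  0.52    0.0699] -81.21311 [(285.5, 172.0), (291.5, 187.0)]
side [285 203  22  38 535] [295.2075 220.3813] [ 0.5038 -0.0821  0.07  ]
pivot (array([ 0.9632, -0.0831,  0.084 ]), np.float64(0.2854031549673705))
armhole (array([ 0.652 , -0.0964,  0.2457]), np.float64(0.26874914410848166))
```

```bash
cat >> h.py <<'E'
th=np.radians(8.1);O=np.array([.5087,-.0484,0]);RT=np.array([[np.cos(th),-np.sin(th),0],[np.sin(th),np.cos(th),0],[0,0,1]])
def toT(p): return RT.T@(np.asarray(p)-O)*1000
def toW(p): return O+RT@np.asarray(p)/1000
def quatR(q):
    from scipy.spatial.transform import Rotation as Ro
    return Ro.from_quat([q[1],q[2],q[3],q[0]]).as_matrix()
def go(p):  # tool-frame shift mm to trimmer point, plus yaw of tool x
    s=telemetry.get_state();R=quatR(s['orientation']);print('t',s['clock'],'tcpT',toT(s['tcp_pos']),'yawT',np.degrees(np.arctan2(R[1,0],R[0,0])-th),'F',s['wrist_force'],'shift',R.T@(toW(p)-s['tcp_pos'])*1000)
E
python3 - <<'E'
from h import *
c=lambda x,y:(235+(x-300)/2.5,140+y/2.5)
P=tri(ray('top',(310+62/3,80+48/3)),ray('side',c(760,107)));print('pivot',P,toT(P[0]))
P=tri(ray('top',(310+113/3,80+382/3)),ray('side',c(478,60)));print('armhole',P,toT(P[0]))
print('knob',toT([.5183,-.1324,.0521]))
print('cup',toT(plane('top',(427,159),.112)),toT(plane('side',(380,255),.112)));print('tape',toT(plane('top',(454,222),.019)),toT(plane('side',(318,330),.019)))
for n in('top','side'):
  for q in((0,-44,70),(0,17,70),(0,-90,55),(-17,-44,70),(17,-9,70),(330,-10,55)): print(n,q,proj(n,toW(q)))
for q in((60,0,230),(60,0,90),(5,0,75),(0,-125,120),(0,-125,45)): print(toW(q)); go(q)
E
```

```text
pivot (array([ 0.837 , -0.019 ,  0.0612]), np.float64(0.003659087120158672)) [329.1773 -17.1618  61.2366]
armhole (array([ 0.5364, -0.0435,  0.2081]), np.float64(0.009033119947345214)) [ 28.0953   0.9027 208.1247]
knob [ -2.3315 -84.5146  52.1   ]
cup [ 114.0125 -217.0475  112.    ] [ 116.3038 -222.6745  112.    ]
tape [ -49.7889 -286.0146   19.    ] [ -49.1429 -290.7163   19.    ]
top (0, -44, 70) [362.859  217.3198]
top (0, 17, 70) [338.9498 221.2052]
top (0, -90, 55) [379.8775 214.6674]
top (-17, -44, 70) [364.0261 224.0016]
top (17, -9, 70) [348.0029 212.8856]
top (330, -10, 55) [327.9371  96.2877]
side (0, -44, 70) [300.6396 222.7009]
side (0, 17, 70) [292.41   204.8722]
side (0, -90, 55) [307.3591 241.0945]
side (-17, -44, 70) [293.7669 224.6604]
side (17, -9, 70) [302.5539 210.4553]
side (330, -10, 55) [416.9003 182.8406]
[ 0.5681 -0.0399  0.23  ]
t 0.1 tcpT [-360.4844 -438.5682  230.5023] yawT 13.720394636760952 F [ 0.0639  0.0729 -0.5231] shift [ 512.507  -326.32      1.1369]
[ 0.5681 -0.0399  0.09  ]
t 0.1 tcpT [-360.4844 -438.5682  230.5023] yawT 13.720394636760952 F [ 0.0639  0.0729 -0.5231] shift [ 512.4743 -326.0991  141.1367]
[ 0.5137 -0.0477  0.075 ]
t 0.1 tcpT [-360.4844 -438.5682  230.5023] yawT 13.720394636760952 F [ 0.0639  0.0729 -0.5231] shift [ 459.0403 -339.1205  156.1448]
[ 0.5263 -0.1722  0.12  ]
t 0.1 tcpT [-360.4844 -438.5682  230.5023] yawT 13.720394636760952 F [ 0.0639  0.0729 -0.5231] shift [ 424.5455 -218.9445  110.9471]
[ 0.5263 -0.1722  0.045 ]
t 0.1 tcpT [-360.4844 -438.5682  230.5023] yawT 13.720394636760952 F [ 0.0639  0.0729 -0.5231] shift [ 424.528  -218.8262  185.947 ]
```

The frame agrees with every check: pivot, knob, bracket and pack sizes all project where they should. I'll approach with the fingers shut and the tool turned so its x axis lies along trimmer +y.

Emit:
step_arm(
  moves=[
    [[240,-105,-20],[0,0,-0.66],0],
    [[240,-105,-20],[0,0,-0.66],0],
    [[240,-105,-20],[0,0,-0.66],0],
    [[240,-105,-20],[0,0,-0.66],0],
    [[240,-105,-20],[0,0,-0.66],0],
    [[240,-105,-20],[0,0,-0.66],0],
    [[240,-105,-20],[0,0,-0.66],0],
    [[240,-105,-20],[0,0,-0.66],0],
  ],
  grip_force=30,
)

```text
clock: 0.77
tcp_pos: [0.3994, -0.3446, 0.2514]
orientation: [-0.0, 0.866, 0.499, 0.0]
wrist_force: [-0.1, 0.6, 0.6]
finger_gap: -0.0
grip_force: 0.0
```

```bash
python3 -c "
from h import *
go((60,-120,250))"
```

```text
t 0.7667 tcpT [-149.9528 -277.8154  251.4018] yawT 51.80593026732228 F [-0.1268  0.6437  0.6245] shift [253.8491  67.4247   1.5423]
```

Emit:
step_arm(
  moves=[
    [[254,67,0],[0,0,-0.667],0],
    [[254,67,0],[0,0,-0.667],0],
    [[254,67,0],[0,0,-0.667],0],
    [[254,67,0],[0,0,-0.667],0],
    [[254,67,0],[0,0,-0.667],0],
    [[254,67,0],[0,0,-0.667],0],
    [[254,67,0],[0,0,-0.667],0],
    [[254,67,0],[0,0,-0.667],0],
  ],
)

```text
clock: 1.43
tcp_pos: [0.5852, -0.1606, 0.2501]
orientation: [-0.0, 0.656, 0.755, -0.0]
wrist_force: [-0.8, 0.0, -0.2]
finger_gap: -0.0004
grip_force: 0.0
```

```bash
python3 - <<'E'
from h import *
go((60,0,250))
P=imaging.camera_params('wrist');im=imaging.read_camera('wrist');cv2.imwrite('pics/w1.png',im[:,:,::-1])
np.savez('w1.npz',**P)
for q in((0,-44,70),(0,17,70),(0,-90,55)): print(q,proj('wrist',toW(q),P))
E
```

```text
t 1.4333 tcpT [  59.8841 -121.8169  250.1082] yawT 89.8891709414619 F [-0.808   0.0129 -0.1613] shift [121.8169  -0.1196   0.166 ]
(0, -44, 70) [259.4291 103.9176]
(0, 17, 70) [255.3823  37.3068]
(0, -90, 55) [264.58   146.8328]
```

View pics/w1.png

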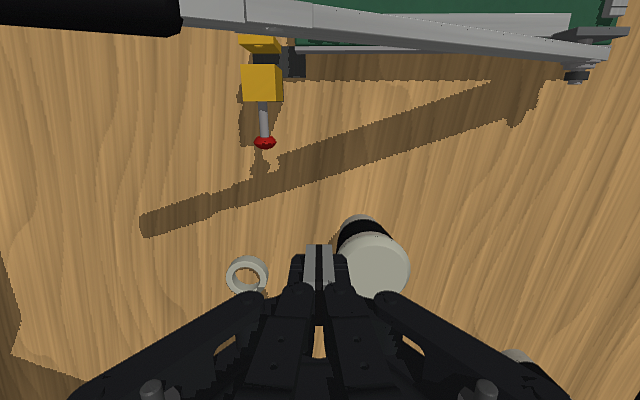

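The wrist view agrees with the frame: the guide block sits around (262,83) and the knob at (265,142), where (265,147) was predicted. The bar passes above the bracket. Next I move over the bar and press it down.

Emit:
step_arm(
  moves=[
    [[40,0,0],[0,0,0],0],
    [[80,0,0],[0,0,0],0],
    [[122,0,0],[0,0,0],0],
    [[122,0,0],[0,0,0],0],
    [[122,0,20],[0,0,0],0],
    [[122,0,35],[0,0,0],0],
    [[122,0,50],[0,0,0],0],
    [[122,0,65],[0,0,0],0],
  ],
)

```text
clock: 2.15
tcp_pos: [0.5663, -0.0436, 0.1866]
orientation: [0.001, 0.658, 0.753, -0.0]
wrist_force: [-1.5, 0.1, 5.8]
finger_gap: 0.0001
grip_force: 2.2
```

Emit:
step_arm(
  moves=[
    [[0,0,12],[0,0,0],0],
    [[0,0,24],[0,0,0],0],
    [[0,0,36],[0,0,0],0],
    [[0,0,48],[0,0,0],0],
    [[0,0,60],[0,0,0],0],
    [[0,0,72],[0,0,0],0],
    [[0,0,80],[0,0,0],0],
    [[0,0,80],[0,0,0],0],
  ],
)

```text
clock: 2.82
tcp_pos: [0.5655, -0.043, 0.1049]
orientation: [-0.001, 0.658, 0.753, -0.001]
wrist_force: [-0.6, -0.7, -0.3]
finger_gap: 0.0001
grip_force: 0.0
```

```bash
python3 - <<'E'
from h import *
go((15,0,85))
im=imaging.read_camera('side');c=cv2.resize(im[120:280,220:440],None,fx=3.4,fy=3.4,interpolation=cv2.INTER_CUBIC);cv2.imwrite('pics/s2.png',c[:,:,::-1])
E
```

```text
t 2.8167 tcpT [ 56.9842  -2.6758 104.885 ] yawT 89.57115209573513 F [-0.5515 -0.7095 -0.311 ] shift [  2.3607 -41.9532  19.9902]
```

View pics/s2.png

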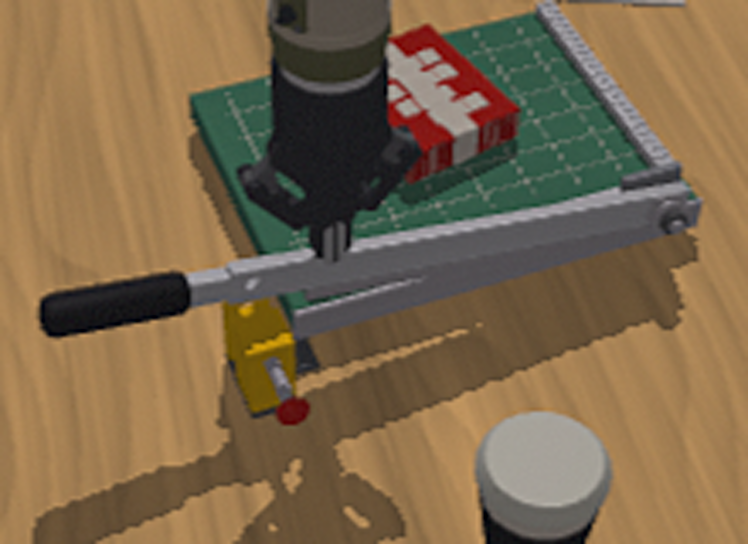

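The arm is most of the way down, with the fingers on the bar at about z 105 and the pin untouched. I'll shift over the bracket, where its top at z 70 acts as a stop, and press slowly.

Emit:
step_arm(
  moves=[
    [[2,0,-16],[0,0,0],0],
    [[2,-27,-16],[0,0,0],0],
    [[2,-54,-16],[0,0,0],0],
    [[2,-54,-10],[0,0,0],0],
    [[2,-54,0],[0,0,0],0],
    [[2,-54,6],[0,0,0],0],
    [[2,-54,12],[0,0,0],0],
    [[2,-54,18],[0,0,0],0],
  ],
)

```text
clock: 3.53
tcp_pos: [0.5138, -0.0467, 0.0877]
orientation: [0.0, 0.657, 0.754, -0.0]
wrist_force: [-2.3, -0.9, 3.4]
finger_gap: -0.0001
grip_force: 1.7
```

Emit:
step_arm(
  moves=[
    [[0,0,3],[0,0,0],0],
    [[0,0,6],[0,0,0],0],
    [[0,0,8],[0,0,0],0],
    [[0,0,10],[0,0,0],0],
    [[0,0,11],[0,0,0],0],
    [[0,0,12],[0,0,0],0],
    [[0,0,13],[0,0,0],0],
    [[0,0,13],[0,0,0],0],
  ],
)

```text
clock: 4.2
tcp_pos: [0.5134, -0.0464, 0.0752]
orientation: [0.0, 0.657, 0.754, 0.0]
wrist_force: [0.1, -0.9, 0.8]
finger_gap: -0.0
grip_force: 0.4
```

```bash
python3 - <<'E'
from h import *
go((3,0,70))
E
```

```text
t 4.2 tcpT [ 4.9054  1.3558 75.2063] yawT 89.75277316659742 F [ 0.0834 -0.945   0.7628] shift [-1.3643 -1.901   5.2057]
```

Emit:
step_arm(
  moves=[
    [[0,-2,1],[0,0,0],0],
    [[0,-2,2],[0,0,0],0],
    [[0,-2,3],[0,0,0],0],
    [[0,-2,4],[0,0,0],0],
    [[0,-2,4.5],[0,0,0],0],
    [[0,-2,5],[0,0,0],0],
    [[0,-2,5],[0,0,0],0],
    [[0,-2,5],[0,0,0],0],
  ],
)

```text
clock: 4.87
tcp_pos: [0.5113, -0.0468, 0.0703]
orientation: [0.0, 0.657, 0.754, -0.0]
wrist_force: [2.2, -0.2, 2.8]
finger_gap: -0.0002
grip_force: 1.4
```

Emit:
step_arm(
  moves=[
    [[0,0,0.5],[0,0,0],0],
    [[0,0,1],[0,0,0],0],
    [[0,0,1],[0,0,0],0],
    [[0,0,1],[0,0,0],0],
  ],
)

```text
clock: 5.2
tcp_pos: [0.5113, -0.0468, 0.0697]
orientation: [0.0, 0.657, 0.754, -0.0]
wrist_force: [-0.5, -0.1, 6.0]
finger_gap: 0.0005
grip_force: 3.4
```

```bash
python3 - <<'E'
from h import *
go((3,0,70))
E
```

```text
t 5.2 tcpT [ 2.7987  1.2283 69.7365] yawT 89.7491340920953 F [-0.4511 -0.1309  5.9692] shift [-1.2275  0.2068 -0.263 ]
```

Emit:
step_arm(
  moves=[
    [[0,0,-25],[0,0,0],0],
    [[0,0,-50],[0,0,0],0],
    [[-40,-3,-50],[0,0,0],0],
    [[-80,-3,-50],[0,0,0],0],
    [[-120,-3,-50],[0,0,0],0],
    [[-127,-3,-50],[0,0,0],0],
    [[-127,-3,-15],[0,0,0],0],
    [[-127,-3,10],[0,0,0],0],
  ],
)

```text
clock: 5.87
tcp_pos: [0.5251, -0.1741, 0.0581]
orientation: [-0.0, 0.658, 0.753, -0.0]
wrist_force: [-0.3, 0.9, -0.5]
finger_gap: 0.0003
grip_force: 0.0
```

```bash
python3 - <<'E'
from h import *
go((0,-125,40))
P=imaging.camera_params('wrist');im=imaging.read_camera('wrist');cv2.imwrite('pics/w2.png',im[:,:,::-1])
for q in((0,-44,70),(0,17,70),(0,-90,55)): print(q,proj('wrist',toW(q),P))
E
```

```text
t 5.8667 tcpT [  -1.4792 -126.724    58.0675] yawT 89.60948212063374 F [-0.2989  0.8934 -0.478 ] shift [ 1.7365  1.4751 18.0667]
(0, -44, 70) [318.4365  96.2517]
(0, 17, 70) [317.2755 -90.1349]
(0, -90, 55) [319.0917 192.7035]
```

View pics/w2.png

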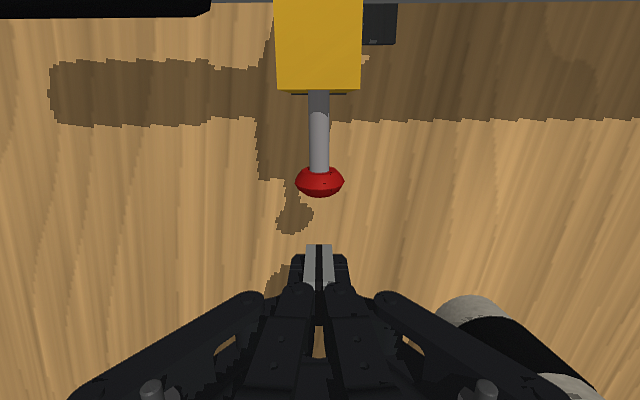

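The gripper is centred on the pin: knob at (320,182), fingertips at (319,250), block front edge at row 90. That puts the block about 2 mm further towards +y than my frame says. I'll lower the fingers and push.

Emit:
step_arm(
  moves=[
    [[0,1.5,17],[0,0,0],0],
    [[0,1.5,17],[0,0,0],0],
    [[12,1.5,17],[0,0,0],0],
    [[20,1.5,17],[0,0,0],0],
    [[25,1.5,17],[0,0,0],0],
    [[30,1.5,17],[0,0,0],0],
    [[35,1.5,17],[0,0,0],0],
    [[39,1.5,17],[0,0,0],0],
  ],
)

```text
clock: 6.58
tcp_pos: [0.5221, -0.1334, 0.0431]
orientation: [0.001, 0.657, 0.754, 0.0]
wrist_force: [0.2, -0.0, 0.1]
finger_gap: -0.0001
grip_force: 0.2
```

Emit:
step_arm(
  moves=[
    [[3,0,0],[0,0,0],0],
    [[6,0,0],[0,0,0],0],
    [[9,0,0],[0,0,0],0],
    [[12,0,0],[0,0,0],0],
    [[14,0,0],[0,0,0],0],
    [[16,0,0],[0,0,0],0],
    [[17,0,0],[0,0,0],0],
    [[17,0,0],[0,0,0],0],
  ],
)

```text
clock: 7.25
tcp_pos: [0.5194, -0.1171, 0.0423]
orientation: [-0.0, 0.657, 0.754, -0.0]
wrist_force: [-0.6, 0.4, 0.3]
finger_gap: 0.0001
grip_force: 0.0
```

```bash
python3 - <<'E'
from h import *
go((0,-67,40))
im=imaging.read_camera('wrist');cv2.imwrite('pics/w3.png',im[:,:,::-1])
E
```

```text
t 7.25 tcpT [  0.9341 -69.4882  42.2511] yawT 89.75749104959829 F [-0.6225  0.4061  0.3213] shift [ 2.4841 -0.9444  2.2514]
```

View pics/w3.png

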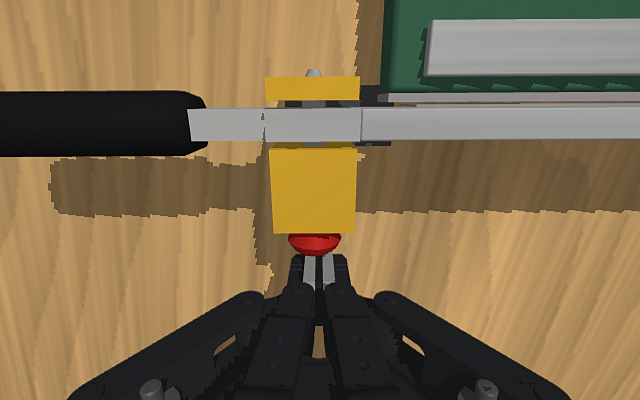

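The pin tip now shows past the far cheek at (314,70) and the knob is almost at the block. I'll press gently until there is contact force.

Emit:
step_arm(
  moves=[
    [[1,0,0],[0,0,0],0],
    [[2,0,0],[0,0,0],0],
    [[3,0,0],[0,0,0],0],
    [[3.5,0,0],[0,0,0],0],
    [[3.5,0,0],[0,0,0],0],
  ],
)

```text
clock: 7.72
tcp_pos: [0.519, -0.1137, 0.0423]
orientation: [0.0, 0.657, 0.754, -0.0]
wrist_force: [-0.7, -0.9, -0.0]
finger_gap: 0.0001
grip_force: 0.1
```

Emit:
step_arm(
  moves=[
    [[0.7,0,0],[0,0,0],0],
    [[1.4,0,0],[0,0,0],0],
    [[2,0,0],[0,0,0],0],
    [[2,0,0],[0,0,0],0],
  ],
)

```text
clock: 8.05
tcp_pos: [0.5191, -0.1133, 0.0424]
orientation: [0.001, 0.657, 0.754, -0.001]
wrist_force: [-0.8, -5.8, -1.1]
finger_gap: -0.0003
grip_force: 3.0
```

Emit:
step_arm(
  moves=[
    [[1,0,0],[0,0,0],0],
    [[2,0,0],[0,0,0],0],
    [[2,0,0],[0,0,0],0],
    [[2,0,0],[0,0,0],0],
  ],
)

```text
clock: 8.38
tcp_pos: [0.5191, -0.1131, 0.0425]
orientation: [0.002, 0.658, 0.753, -0.002]
wrist_force: [-0.2, -12.0, -3.4]
finger_gap: 0.0002
grip_force: 5.7
```

Emit:
step_arm(
  moves=[
    [[-10,0,0],[0,0,0],0],
    [[-35,0,0],[0,0,0],0],
    [[-50,0,0],[0,0,0],0],
    [[-50,0,-30],[0,0,0],0],
    [[-50,0,-60],[0,0,0],0],
    [[-50,0,-60],[0,0,0],0],
  ],
)

```text
clock: 8.88
tcp_pos: [0.5285, -0.1613, 0.1075]
orientation: [0.004, 0.657, 0.754, 0.002]
wrist_force: [0.6, -0.3, 0.7]
finger_gap: -0.0003
grip_force: 0.0
```

```bash
python3 - <<'E'
from h import *
go((0,-67,40))
im=imaging.read_camera('wrist');im2=imaging.read_camera('side')[150:270,260:440]
o=np.vstack([im[:260],cv2.resize(im2,(510,340),interpolation=cv2.INTER_CUBIC)[:, :].copy() if 0 else np.pad(cv2.resize(im2,(510,340)),((0,0),(0,130),(0,0)))])
cv2.imwrite('pics/w4.png',o[:,:,::-1])
E
```

```text
t 8.8833 tcpT [   3.6741 -114.564   107.52  ] yawT 89.69283643184366 F [ 0.6345 -0.2948  0.6904] shift [47.7836 -4.4079 67.3207]
```

View pics/w4.png

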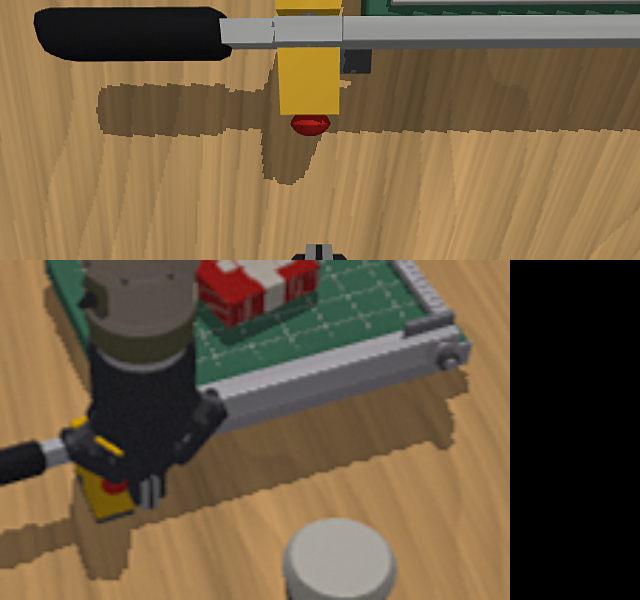

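The knob now sits against the block at (311,124), the arm is level with the bracket top, and the robot is clear of everything.

```bash
python3 -c "
from workcell import env
print(env.hand_in())"
```

```text
the job is handed in; nothing more can be done
None
```

I brought the blade arm down level with the lock bracket and pushed the pin home, the knob stopping hard against the guide block. The robot then backed clear, and I handed the job in at about 9 s; no verdict came back. The booklets, cup and tape weren't touched.

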